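Fit the loose crank and wind up the core lift

ROBOT

A 6-joint arm with a two-finger parallel gripper is mounted at the origin on a cart in front of the work surface, level with it; the furniture and walls round the work are solid. World frame = base frame: x ahead of the robot, y to its left, z up, the work surface at z = 0. Lengths are in m, angles in rad, forces in N, time in s.
With the tool pointing down it reaches from about 0.35 to 0.875 m from the base axis. Payload 15.5 kg.
Tool frame: the origin (TCP) lies midway between the tips of the shut fingers; the grasp point (between the pads) lies 19 mm behind it; z points along the fingers, y is the line along which they close (so a half turn about z gives the same grasp; the last joint's range is limited). The gripper opens to 85 mm and grips with 20 to 120 N. Pads are 22 mm wide; open, the fingers measure 114 mm over their backs; the gripper's body (76 mm by 85 mm) begins 54 mm behind the grasp point. The pads swing forward as they close: fully open they stand 13 mm farther back than shut.
Start: joints at [1.228, 0.494, 1.345, -0, 1.302, -0.096], TCP at [0.153, 0.606, 0.231] pointing down, gripper open.
Joint ranges: [-2.91, 2.91], [-0.82, 2.16], [0.22, 2.67], [-1.22, 4.37], [0.12, 2.79], [-3.08, 3.08]. Speed limits (rad/s): [1.89, 1.89, 2.57, 3.01, 3.01, 3.01].

INTERFACE

Orientations are given as a unit quaternion [x, y, z, w].
In Python, from workcell import arm, viewer, job_done gives the robot as it stands.
- The arm moves only by the shell command python3 -m inch 'ROWS' [FORCE]. ROWS is JSON, a list of rows, each a list of 3 entries, a list of its own where there are three numbers: the turn, a rotation vector about the tool's x, y, z in rad, then the shift along the tool's x, y, z in m, then the finger opening in m, from 0 to 0.0854. A call has exactly 10 rows; each row shifts and turns the commanded pose from where the row before left it, along the tool's axes as they then stand; what a row does not reach is not made up. A row lasts 1/10 s, in which the tool goes at most 50 mm and 8.59 degrees, less where a joint would pass 70% of its speed; a pose out of reach is approached as far as the arm can. A call is refused whole if a number of a shift passes 0.05 or a number of a turn 0.15, either way. A call with a gripper value outside its range is refused whole. The fingers move at their own pace and stop on an object; FORCE is the grip in N (left out, the last holds). Time passes only in rows, so rows that do not move let the fingers close, or fill a call up. It gives the time, the measured TCP pose, the force, the opening and the grip force at its end, in the units of the state.
- arm.read_state(): the state, without advancing time (a new reading comes with each control period).
- viewer.get_image(name): name is "scene" or "top" or "wrist"; returns (picture, depth): 400x640x3 uint8, red, green, blue; 400x640 float32, m along the optical axis (not along the pixel's ray), 0 where there is no reading.
- viewer.camera_params(name): a dict with "intrinsics" (3x3 intrinsics, pixels), "distortion" ([k1, k2, p1, p2, k3] as OpenCV has them; the pictures are not rectified), "R" (3x3) and "t" (3): a world point X has camera coordinates R X + t; the wrist camera has in their place "tool_from_camera" (4x4, takes a point from camera to tool coordinates, whose origin is the TCP and whose axes are the flange's). Camera axes: x right, y down, z forward; pixel columns grow to the right and rows downward; lengths in m; the calibration is good to about 2 mm. A picture is of the moment at which its call begins: read the wrist's pose just before it. camera_params takes no time and is no camera call.
- job_done(): hands the job in; it is judged then, once.
The state is a dict: "clock": time; "q": joint angles; "dq": joint speeds; "joint_torque": joint torques, N m; "tcp_pos": TCP position; "eef_rot": TCP orientation; "force": force on the tool from outside, world axes, zero at the start; "ft_torque": the same for the moment, N m; "finger_gap": finger opening in m; "grasp_force": force on a finger pad.
Only numpy, scipy, OpenCV 4.12 (cv2) and the standard library are available. Lean on these libraries where they do the work, as an engineer would, in place of code of your own. Each camera call takes 0.05 s, during which the arm holds its last target. There are 200 camera calls.

TASK

Fit the loose crank, socket down, onto the hex drive hidden inside the steel collar of the small lift, turning it until it drops fully home. Then wind it clockwise to raise the lift table until its red pointer is level with the green band on the white post. Do not push on the table itself, leave the crank fitted, and do not disturb the mug or the roll of tape.

Things in the scene. Friction and masses are not known exactly. Their poses are not given: they have to be found in the camera images.
- crank: Loose crank, 0.4 kg, heaviest near its nose; stands on the nose at the start. Origin: centre of the nose's lower face; z up, x towards the handle. Dark round nose, z 0 to 28 mm; flat steel arm 24 mm wide, z 28 to 38 mm, x -24 to +88 mm; on it above the nose a yellow hub block, 36 mm along x, 24 mm along y, z 38 to 68 mm; at x 70 mm an upright black handle sleeve.
- crank_nose (a point): Same point as the crank's origin. The nose is 42 mm in diameter (43 mm over its outer corners) and has a hex socket 30.4 mm across flats and 16 mm deep, opening downwards. The socket's corners point along the crank's +x and every 60 degrees from it.
- crank_hub (a point): Centre of the yellow hub's grip faces (24 mm apart along the crank's y), on the nose axis, 60 mm above the crank's origin (8 mm below the hub's top).
- crank_handle (a point): Point on the axis of the black handle sleeve (24 mm in diameter, 48 mm tall, from 41 to 89 mm above the crank's origin, spins freely on its pin), 70 mm from the nose axis and 68 mm above the crank's origin.
- lift_stand: Fixed lift stand on a dark base plate. Origin: on the work surface under the drive axis; z up. A blue gear tower (66 mm square, deck 60 mm above the work surface) carries a steel collar; 175 mm along +y stands the blue lift casing.
- drive_seat (a point): Point on the drive axis at deck level, where the crank's origin is when fully home. The steel hex drive (28 mm across flats, 14 mm tall, top chamfered) stands here inside the collar. Turned clockwise seen from above it raises the lift table 10 mm per radian, 4.5 rad in all from right down; it stays where it is left (friction 0.2 N m), so a crank turned on it under light pressure does not drag it.
- collar_mouth (a point): Centre of the fixed steel collar's mouth, 20 mm above the deck; bore 47 mm, mouth about 52 mm. The hex's top lies 6 mm below. Which way the hex points is not known (repeats every 60 degrees): a crank not lined up rests 11 to 14 mm above home, and drops when turned to fit (play about 10 degrees either way); if it sticks part way, turn a little more and press with about 10 N.
- lift_table: Aluminium lift table, 100 mm square and 8 mm thick, with a yellow film core (50 mm across, 34 mm tall) clamped on it. Origin: centre of its top face, 60 mm above the work surface when right down. Moved only by the drive; not to be touched.
- pointer (a point): Outer end of the red pointer on the table's edge (4 mm thick), at mid thickness, 2 mm below the table's top.
- band (a point): Centre of the green band, 12 mm tall, on the white scale post (10 x 26 mm, 130 mm tall), 92 mm above the work surface.
- desk_lamp: Fixed desk lamp, not to be hit. Origin: centre of its foot. Its tall flexible neck, 35 mm thick, does not rise over the foot: from 0.1 to 0.5 m above the work surface it stands about 110 mm nearer the robot than the foot (-x) and 100 mm further left (+y), then bends back to the shade above.
- desk_organiser: Fixed pen organiser. The tallest thing by it is a leaning black bottle, within a box 66 mm square and 165 mm tall, whose centre lies 70 mm nearer the robot (-x) and 73 mm further left (+y) than this origin. Pens to the right of it.
- mug: Loose white mug with blue dots, about 90 mm across without its handle, 93 mm tall; a bystander. Origin: centre of its underside.
- tape_roll: Loose roll of beige tape, 66 mm across, 18 mm tall, lying flat; a bystander. Origin: centre of its underside.

How it is judged:
On the way, in this order (a step that is already met when the one before it is completed fails the run):
1. the crank is fully home on the hex drive, and the table is still below the band (z of crank in the frame of drive_seat between -0.004 and 0.004 m and horizontal distance between crank and drive_seat below 0.005 m and angle between crank's own z axis and vertical below 0.12 rad and z of pointer in the frame of band below -0.009 m), for 0.2 s.
2. the pointer has been wound up to the green band with the crank still home (z of pointer in the frame of band between -0.007 and 0.007 m and z of crank in the frame of drive_seat below 0.005 m and horizontal distance between crank and drive_seat below 0.005 m), for 0.2 s.
At the end, for the whole second after the job is handed in: The pointer's mid thickness is within 7 mm of the height of the green band's centre, and the crank is left fully home on the drive: its nose within 4 mm of deck height and 5 mm of the axis, upright within 7 degrees, everything at rest (z of pointer in the frame of band between -0.007 and 0.007 m and z of crank in the frame of drive_seat between -0.004 and 0.004 m and horizontal distance between crank and drive_seat below 0.005 m and angle between crank's own z axis and vertical below 0.12 rad and linear speed of crank below 0.02 m/s and linear speed of lift_table below 0.01 m/s); the robot touches nothing.
It fails at once if the robot pushes on the lift table or the core on it (more than 2 N) (contact force between any of the fingers, the arm and lift_table above 2 N).
It fails at once if the crank is used to push on the lift table (more than 2 N) (contact force between crank and lift_table above 2 N).
It fails at once if the mug or the roll of tape is moved by more than 30 mm (distance of any of mug, tape_roll from where it was at the start of the episode above 0.03 m).
It also fails if it takes over 72 s, if anything falls off the work surface, if the arm or the gripper's body presses on something with over 40 N, if the wrist force passes 120 N, or if a joint passes its speed limit or range.

## Working session

There is one attempt and no reset: what is moved stays moved. The work goes in short steps, Python scripts to look and compute and a shell command to move; the robot and the scene stay as the last step left them, time stands still between calls to the robot, and variables do not carry over. Pictures are saved under pics/ and viewed, at most 10 in all, crops included, and the job is handed in when it is done.

```bash
mkdir -p pics; ls; cat > h.py <<'E'
import numpy as np, cv2
from workcell import arm, viewer, job_done
from scipy.spatial.transform import Rotation as Ro
def cam(n):
    p=viewer.camera_params(n);K=np.array(p["intrinsics"]);D=np.array(p["distortion"])
    if "R" in p: return K,D,np.array(p["R"]),np.array(p["t"])
    s=arm.read_state();T=np.eye(4);T[:3,:3]=Ro.from_quat(s["eef_rot"]).as_matrix();T[:3,3]=s["tcp_pos"]
    M=np.linalg.inv(T@np.array(p["tool_from_camera"]));return K,D,M[:3,:3],M[:3,3]
def plane(c,uv,z):
    K,D,R,t=c;n=cv2.undistortPoints(np.float64(uv).reshape(-1,1,2),K,D)[:,0]
    d=np.c_[n,np.ones(len(n))]@R;o=-R.T@t
    return o+d*((z-o[2])/d[:,2])[:,None]
def cloud(c,dep):
    K,D,R,t=c;h,w=dep.shape;u,v=np.meshgrid(np.arange(w),np.arange(h))
    n=cv2.undistortPoints(np.stack([u,v],-1).reshape(-1,1,2).astype(float),K,D)[:,0].reshape(h,w,2)
    P=np.dstack([n,np.ones((h,w))])*dep[...,None]
    return (P-t)@R
def shot(n,f=None):
    c=cam(n);im,d=viewer.get_image(n)
    if f: cv2.imwrite(f"pics/{f}.png",im[...,::-1])
    return c,im,d
E
python3 - <<'E'
from h import *
for n in("top","scene"):
    c,im,d=shot(n,n+"0"); np.savez(f"{n}0.npz",im=im,d=d,P=cloud(c,d)); print(n,c[0].tolist(),(-c[2].T@c[3]).tolist(),c[2].tolist())
E
```

```text
pics
top [[386.11616136896, 0.0, 317.7078933431887], [0.0, 386.11616136896, 202.13145330346205], [0.0, 0.0, 1.0]] [0.35960200337984344, -0.016091274316122933, 1.5516236296853283] [[-0.027939718384712688, -0.9995579209371279, -0.010165373993576546], [-0.9928515507189123, 0.02892989806571243, -0.11579662876335746], [0.11603952073166401, 0.006857382135612835, -0.9932209250406538]]
scene [[490.83500879515543, 0.0, 325.74041105684927], [0.0, 490.83500879515543, 198.93108224670416], [0.0, 0.0, 1.0]] [1.5832391613493557, -0.579676849449844, 1.7418795404471008] [[0.48927747198917987, 0.87212816737662, 0.00012276878910141124], [0.7074870958946831, -0.3968289475537507, -0.5847980809868395], [-0.5099701604470449, 0.2862153840234324, -0.8111788886564628]]
```

View pics/top0.png

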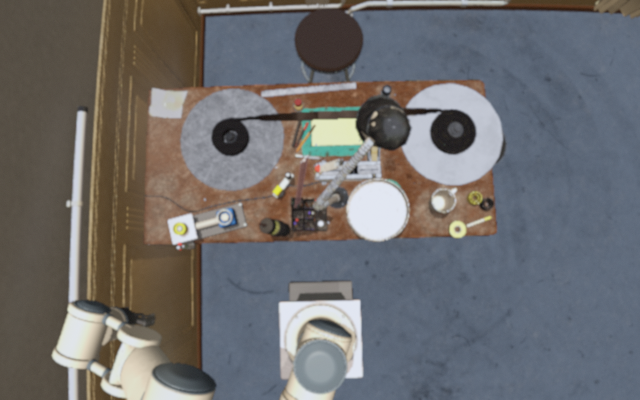

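View pics/scene0.png

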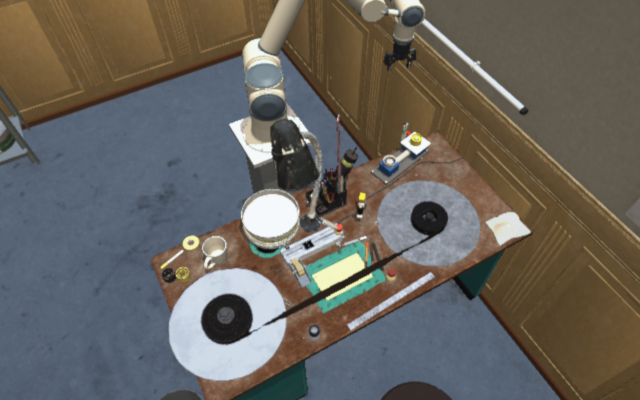

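The top view shows the collar at about (227,217), the lift table with its yellow core at (181,229) and the crank at about (284,185). The scene view shows the crank at (360,205), the collar at (389,162) and the table at (416,142).

```bash
python3 - <<'E'
from h import *
a=np.load("top0.npz");b=np.load("scene0.npz")
A=cv2.resize(a["im"][160:250,160:300],None,fx=5,fy=5,interpolation=cv2.INTER_CUBIC)
B=cv2.resize(b["im"][120:230,330:440],None,fx=4,fy=4,interpolation=cv2.INTER_CUBIC)
B=cv2.copyMakeBorder(B,0,10,0,0,cv2.BORDER_CONSTANT)[:450]
A=cv2.resize(A,(540,347));B=B[:347*1] if 0 else cv2.resize(B,(260,260))
cv2.imwrite("pics/crop0.png",cv2.resize(a["im"][160:250,160:300],(800,514),interpolation=cv2.INTER_CUBIC)[...,::-1])
for n,s in(("top",a),("scene",b)):
    P=s["P"];hsv=cv2.cvtColor(s["im"],cv2.COLOR_RGB2HSV)
    ok=(P[...,0]>.25)&(P[...,0]<.8)&(P[...,1]>.05)&(P[...,1]<.75)&(P[...,2]>.015)
    m=(cv2.inRange(hsv,(20,130,110),(35,255,255))>0)&ok
    k,l,st,ce=cv2.connectedComponentsWithStats(m.astype(np.uint8))
    for i in range(1,k):
        if st[i,4]>8: print(n,"yellow",ce[i],st[i,4],np.median(P[l==i],0).round(3))
    m=(cv2.inRange(hsv,(100,100,60),(125,255,255))>0)&ok
    k,l,st,ce=cv2.connectedComponentsWithStats(m.astype(np.uint8))
    for i in range(1,k):
        if st[i,4]>8: print(n,"blue",ce[i],st[i,4],np.median(P[l==i],0).round(3))
E
```

```text
top yellow [277.18 190.08] 50 [0.585 0.151 0.068]
top yellow [181.02 228.78] 50 [0.442 0.514 0.092]
top blue [232.68518519 217.59259259] 54 [0.478 0.326 0.058]
scene yellow [415.94805195 139.18181818] 77 [0.457 0.523 0.092]
scene yellow [361.46153846 196.67307692] 52 [0.593 0.148 0.068]
scene blue [413.17647059 155.17647059] 17 [0.488 0.496 0.027]
scene blue [388.16901408 168.68309859] 142 [0.513 0.334 0.047]
```

View pics/crop0.png

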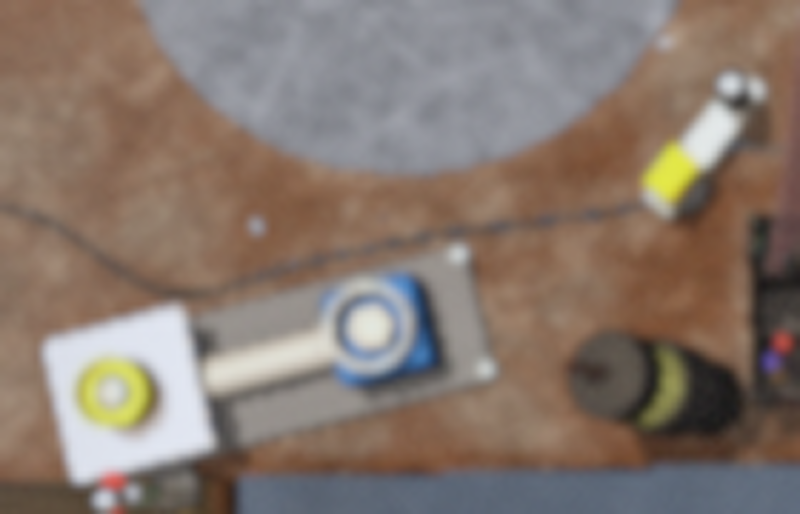

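The crop shows the hub at about (669,172), the handle top at (733,86), the collar rim centred at (369,326) and the drive hex inside it. The pointer is by the red spot at (110,483).

```bash
python3 - <<'E'
from h import *
c=cam("top");s=5.714
f=lambda u,v,z:plane(c,[[u/s+160-.4,v/s+160-.4]],z)[0].round(4)
hub=f(669,172,.068);han=f(733,86,.089);col=f(369,326,.08)
print(hub,han,np.hypot(*(han-hub)[:2]),np.arctan2(*(han-hub)[1::-1]));print("collar",col, "core",f(112,391,.094), np.hypot(*(f(112,391,.094)-col)[:2]))
S=arm.read_state();print(S["tcp_pos"],Ro.from_quat(S["eef_rot"]).as_matrix().round(3).tolist(),S["finger_gap"],S["force"],S["clock"])
p=viewer.camera_params("wrist");print(np.array(p["tool_from_camera"]).round(3).tolist(),p["intrinsics"])
E
```

```text
[0.5863 0.1524 0.068 ] [0.6404 0.1059 0.089 ] 0.07133764784459881 -0.7099946763214386
collar [0.4858 0.3554 0.08  ] core [0.4456 0.5263 0.094 ] 0.17556437565747784
[0.1531767  0.60558479 0.23073616] [[-0.969, 0.245, -0.0], [0.245, 0.969, -0.001], [0.0, -0.001, -1.0]] 0.08554996560712573 [-0.20113379  0.47120054  0.20630534] 0.1
[[0.001, -0.952, -0.305, 0.078], [1.0, 0.001, -0.001, -0.001], [0.002, -0.305, 0.952, -0.142], [0.0, 0.0, 0.0, 1.0]] [[303.63638171   0.         320.57665168]
 [  0.         303.63638171 202.3307126 ]
 [  0.           0.           1.        ]]
```

```bash
python3 -m inch '[[[0,0,0],[-0.019,-0.008,0],0.085],[[0,0,0],[-0.039,-0.0165,0],0.085],[[0,0,0],[-0.043,-0.018,0],0.085],[[0,0,0],[-0.043,-0.018,0],0.085],[[0,0,0],[-0.043,-0.018,0],0.085],[[0,0,0],[-0.043,-0.018,0],0.085],[[0,0,0],[-0.043,-0.018,0],0.085],[[0,0,0],[-0.043,-0.018,0],0.085],[[0,0,0],[-0.043,-0.018,0],0.085],[[0,0,0],[-0.025,-0.0115,0],0.085]]'; python3 - <<'E'
from h import *
c,im,d=shot("wrist","w1");S=arm.read_state();print(S["tcp_pos"],S["q"],np.linalg.norm(S["dq"]))
np.savez("w1.npz",im=im,d=d,P=cloud(c,d))
K,D,R,t=c
uv=cv2.projectPoints(np.array([[.4858,.3554,.08]]),cv2.Rodrigues(R)[0],t,K,D)[0].ravel();print(uv)
P=np.load("scene0.npz")["P"];
for lo,hi in((.12,.2),(.2,.3),(.3,.45)):
    m=(P[...,2]>lo)&(P[...,2]<hi)&(P[...,0]>.35)&(P[...,0]<.8)&(P[...,1]>-.3)&(P[...,1]<.3);Q=P[m];print(lo,len(Q),[np.percentile(Q[:,i],[2,25,50,75,98]).round(3).tolist() for i in(0,1)] if len(Q) else 0)
E
```

```text
clock: 1.1
tcp_pos: [0.4882, 0.3524, 0.231]
eef_rot: [0.124, 0.992, -0.0, 0.0]
force: [0.4, -0.0, -0.1]
finger_gap: 0.0849
grasp_force: 0.0
[0.49038639 0.35071257 0.23091272] [ 0.52266549  0.46249759  1.40306206 -0.00158108  1.27562838 -0.79678579] 0.11222938885956661
[324.16247894 184.17571513]
0.12 616 [[0.426, 0.456, 0.512, 0.536, 0.68], [-0.096, -0.022, 0.074, 0.156, 0.197]]
0.2 116 [[0.45, 0.506, 0.513, 0.544, 0.566], [-0.022, -0.012, -0.003, 0.049, 0.197]]
0.3 200 [[0.498, 0.508, 0.514, 0.562, 0.582], [-0.038, -0.017, -0.008, 0.033, 0.054]]
```

View pics/w1.png

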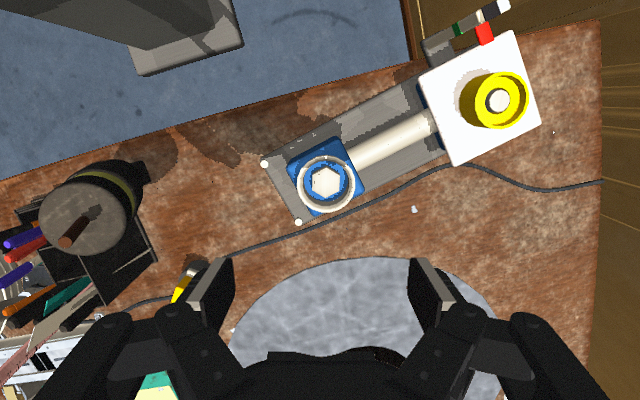

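The wrist view shows the collar ring centred at about (326,184) with the bright hex top visible inside it. The red pointer is at (484,34), the bottle at (85,215) and the crank partly behind the left finger.

```bash
python3 - <<'E'
from h import *
c=cam("wrist")
z=np.load("w1.npz");
c,im,d=shot("wrist");S=arm.read_state();print(S["tcp_pos"],np.linalg.norm(S["dq"]))
x0,y0=285,140;s=8
cr=cv2.resize(im[y0:y0+85,x0:x0+85],None,fx=s,fy=s,interpolation=cv2.INTER_CUBIC)
g=cv2.cvtColor(cr,cv2.COLOR_RGB2GRAY);hsv=cv2.cvtColor(cr,cv2.COLOR_RGB2HSV)
cv2.imwrite("pics/hex1.png",cv2.resize(cr,(560,560))[...,::-1])
m=((g>190)&(hsv[...,1]<60)).astype(np.uint8)
k,l,st,ce=cv2.connectedComponentsWithStats(m)
for i in range(1,k):
    if st[i,4]>800:
        ct=max(cv2.findContours((l==i).astype(np.uint8),0,2)[0],key=len)
        uv=ct[:,0]/s+[x0,y0]-.44
        for zz in(.074,.08):
            W=plane(c,uv,zz)[:,:2];(cx,cy),(A,B),an=cv2.fitEllipse((W*1e4).astype(np.float32))
            print(st[i].tolist(),ce[i],zz,"ell",round(cx/1e4,4),round(cy/1e4,4),A/10,B/10)
        W=plane(c,uv,.074)[:,:2];q=W-W.mean(0);
        r=np.hypot(*q.T);th=np.arctan2(q[:,1],q[:,0]);ph=np.angle((r**8*np.exp(6j*th)).sum()/1)/6
        rect=cv2.approxPolyDP(ct,8,True)[:,0];V=plane(c,rect/s+[x0,y0]-.44,.074)[:,:2]
        print(" hexcorner deg",np.degrees(ph)%60,"verts",[(round(float(np.degrees(np.arctan2(*(v-W.mean(0))[::-1]))),0),round(float(np.hypot(*(v-W.mean(0)))),4)) for v in V])
E
```

```text
[0.4884183  0.35220584 0.23080538] 0.08591172128192204
[516, 11, 164, 217, 22087] [612.62285507 120.60818581] 0.074 ell 0.4698 0.3977 20.969418334960938 27.272125244140625
[516, 11, 164, 217, 22087] [612.62285507 120.60818581] 0.08 ell 0.4686 0.3971 20.548054504394532 26.7240966796875
 hexcorner deg 12.612214731957055 verts [(129.0, 0.0167), (-128.0, 0.0104), (-14.0, 0.0134), (43.0, 0.0132)]
[308, 103, 41, 36, 1036] [326.96621622 118.09169884] 0.074 ell 0.4605 0.3619 4.304544830322266 5.048696517944336
[308, 103, 41, 36, 1036] [326.96621622 118.09169884] 0.08 ell 0.4595 0.3621 4.218035125732422 4.947243118286133
 hexcorner deg 49.63949133284703 verts [(117.0, 0.0028), (-136.0, 0.0028), (-44.0, 0.0026), (42.0, 0.002)]
[105, 113, 468, 447, 33043] [310.20975698 404.23318101] 0.074 ell 0.4875 0.3569 55.607232666015626 56.51544189453125
[105, 113, 468, 447, 33043] [310.20975698 404.23318101] 0.08 ell 0.486 0.3571 54.48984375 55.379791259765625
 hexcorner deg 49.013233958623516 verts [(176.0, 0.0321), (-165.0, 0.0314), (-148.0, 0.0295), (-146.0, 0.0283), (-142.0, 0.0295), (-126.0, 0.0286),
[... 501 characters left out ...]
.074 ell 0.4861 0.3568 28.367575073242186 29.12467041015625
[227, 200, 221, 243, 39021] [337.43545783 322.79231696] 0.08 ell 0.4847 0.3571 27.79754638671875 28.539425659179688
 hexcorner deg 45.36754259195371 verts [(167.0, 0.0151), (-136.0, 0.0156), (-76.0, 0.0166), (-18.0, 0.0163), (41.0, 0.0154), (104.0, 0.0146), (145.0, 0.0129), (154.0, 0.0117)]
[87, 614, 58, 58, 2630] [116.08212928 642.06159696] 0.074 ell 0.5207 0.3183 7.7147880554199215 7.911409759521485
[87, 614, 58, 58, 2630] [116.08212928 642.06159696] 0.08 ell 0.5185 0.3193 7.559760284423828 7.752431488037109
 hexcorner deg 56.992351186538656 verts [(-162.0, 0.0039), (-76.0, 0.004), (-21.0, 0.0042), (16.0, 0.0042), (107.0, 0.0042)]
```

View pics/hex1.png

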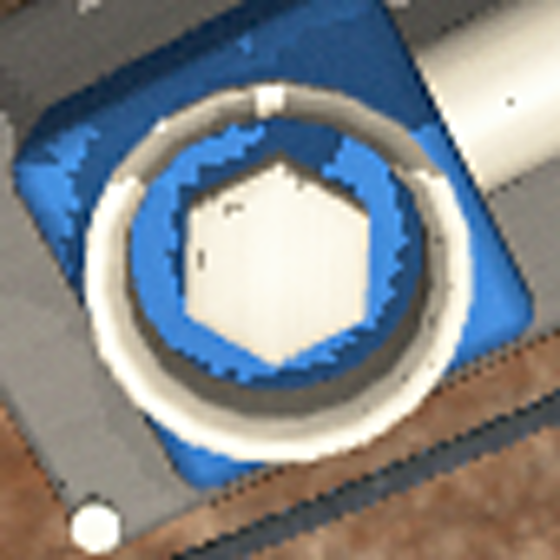

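The hex corners come out at yaw 44° mod 60 and the axis at about (0.486, 0.3565). Two cameras agree on the axis to within 1.5 mm. Next I'll hover over the crank with the fingers along its y.

```bash
python3 -m inch '[[[0,0,0],[-0.0125,-0.0144,0],0.085],[[0,0,0],[-0.0245,-0.0284,0],0.085],[[0,0,0],[-0.0245,-0.0284,0],0.085],[[0,0,0],[-0.0245,-0.0284,0],0.085],[[0,0,0],[-0.0245,-0.0284,0],0.085],[[0,0,0],[-0.0245,-0.0284,0],0.085],[[0,0,0.1],[-0.0122,-0.0138,0],0.085],[[0,0,0.14],[0,0,0],0.085],[[0,0,0.14],[0,0,0],0.085],[[0,0,0.082],[0,0,0],0.085]]'; python3 - <<'E'
from h import *
viewer.get_image("wrist")
c,im,d=shot("wrist","w2");S=arm.read_state();print(S["tcp_pos"],S["q"],np.linalg.norm(S["dq"]))
P=cloud(c,d);hsv=cv2.cvtColor(im,cv2.COLOR_RGB2HSV)
m=(cv2.inRange(hsv,(22,150,150),(34,255,255))>0)&(P[...,2]>.055)&(P[...,2]<.078)
k,l,st,ce=cv2.connectedComponentsWithStats(m.astype(np.uint8))
i=1+np.argmax(st[1:,4]);print(st[i],ce[i])
v,u=np.nonzero(l==i);W=plane(c,np.c_[u,v],.068)[:,:2]
(cx,cy),sz,an=cv2.minAreaRect((W*1e4).astype(np.float32));print(cx/1e4,cy/1e4,np.array(sz)/10,an,np.median(P[l==i],0),W.mean(0))
E
```

```text
clock: 2.2
tcp_pos: [0.5863, 0.1539, 0.231]
eef_rot: [0.35, 0.937, -0.0, -0.0]
force: [-0.8, -0.9, -0.7]
finger_gap: 0.085
grasp_force: 0.0
[0.58632913 0.15402392 0.23101236] [ 1.58332549e-01  4.67527338e-01  1.39370349e+00  1.54782649e-04
  1.28102998e+00 -7.01579080e-01] 0.11175388204144772
[309 167  23  35 713] [320.19214586 185.14165498]
0.585705615234375 0.15236773681640625 [22.78233643 36.34678345] 49.4539794921875 [0.58667537 0.15181011 0.067144  ] [0.5865607  0.15189777]
```

View pics/w2.png

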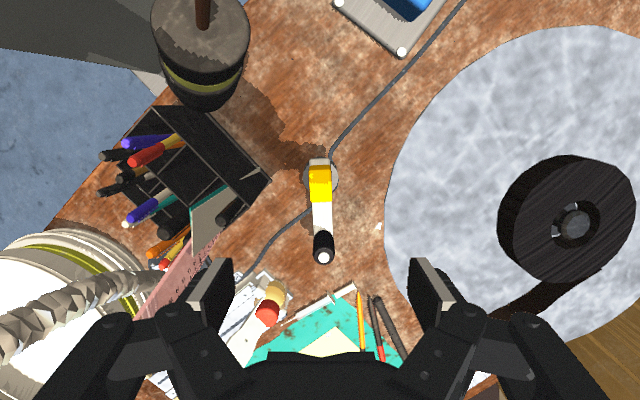

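The wrist view shows the hub at (320,185) and the handle at (323,250), so the crank is aligned with the tool. An organiser corner near (268,180) lies close to the left finger's path, so I'll check how far away it is.

```bash
python3 - <<'E'
from h import *
c,im,d=shot("wrist");P=cloud(c,d);S=arm.read_state();print(S["tcp_pos"])
R=Ro.from_quat(S["eef_rot"]).as_matrix()
Q=(P-np.array([.5862,.1521,0]))@R  # tool axes at grasp
hub=np.zeros(P.shape[:2],bool);hub[150:275,295:340]=1
for lo,hi in((.03,.06),(.06,.09),(.09,.12),(.12,.2)):
    m=(d>0)&(P[...,2]>lo)&(P[...,2]<hi)&~hub&(abs(Q[...,0])<.06)&(abs(Q[...,1])<.12)&(np.arange(400)[:,None]<255)
    q=Q[m][:,:2];
    if len(q): j=np.argsort(np.abs(q[:,1]))[:400];print(lo,len(q),"closest y",q[j[5]].round(3),q[j[50:51]].round(3),q[j[-1]].round(3))
    m2=m&(abs(Q[...,0])<.015);print("   |x|<15mm:",m2.sum(),np.abs(Q[m2][:,1]).min() if m2.any() else None)
E
```

```text
[0.58640953 0.15403584 0.23108502]
0.03 3958 closest y [-0.009 -0.065] [[-0.004 -0.069]] [-0.03   0.081]
   |x|<15mm: 1187 0.06468069112033027
0.06 1050 closest y [-0.01  -0.065] [[-0.006 -0.068]] [ 0.018 -0.088]
   |x|<15mm: 453 0.0648119946398885
0.09 1381 closest y [-0.009 -0.065] [[-0.006 -0.068]] [-0.001 -0.083]
   |x|<15mm: 737 0.06494913829700863
0.12 2680 closest y [-0.006 -0.071] [[-0.01  -0.072]] [ 0.009 -0.085]
   |x|<15mm: 2020 0.07074996685905464
```

```bash
python3 -m inch '[[[0,0,0],[-0.001,-0.0016,0.01],0.052],[[0,0,0],[0,0,0.02],0.052],[[0,0,0],[0,0,0.025],0.052],[[0,0,0],[0,0,0.025],0.052],[[0,0,0],[0,0,0.025],0.052],[[0,0,0],[0,0,0.025],0.052],[[0,0,0],[0,0,0.02],0.052],[[0,0,0],[0,0,0.01],0.052],[[0,0,0],[0,0,0],0.052],[[0,0,0],[0,0,0],0.052]]' 40
```

```text
clock: 3.35
tcp_pos: [0.5868, 0.1518, 0.0718]
eef_rot: [0.347, 0.938, 0.0, 0.0]
force: [-0.2, -0.4, 1.2]
finger_gap: 0.0519
grasp_force: 0.0
```

```bash
python3 -m inch '[[[0,0,0],[0,0,0.01],0.052],[[0,0,0],[0,0,0.014],0.052],[[0,0,0],[0,0,0.008],0.052],[[0,0,0],[0,0,0],0.052],[[0,0,0],[0,0,0],0.02],[[0,0,0],[0,0,0],0.02],[[0,0,0],[0,0,0],0.02],[[0,0,0],[0,0,0],0.02],[[0,0,0],[0,0,0],0.02],[[0,0,0],[0,0,0],0.02]]' 90
```

```text
clock: 4.35
tcp_pos: [0.5868, 0.1517, 0.0398]
eef_rot: [0.347, 0.938, 0.0, 0.0]
force: [-0.4, 0.2, 5.5]
finger_gap: 0.0229
grasp_force: 88.5
```

```bash
python3 -m inch '[[[0,0,0],[0,0,-0.01],0.02],[[0,0,0],[0,0,-0.025],0.02],[[0,0,0],[0,0,-0.03],0.02],[[0,0,0],[0,0,-0.03],0.02],[[0,0,0],[0,0,-0.03],0.02],[[0,0,0],[0.012,0.005,-0.02],0.02],[[0,0,0],[0.024,0.0103,-0.015],0.02],[[0,0,0],[0.03,0.013,0],0.02],[[0,0,0],[0.03,0.013,0],0.02],[[0,0,0],[0.03,0.013,0],0.02]]'
python3 -m inch '[[[0,0,0],[0.03,0.013,0],0.02],[[0,0,0],[0.03,0.013,0],0.02],[[0,0,0],[0.0238,0.0095,0],0.02],[[0,0,-0.08],[0,0,0],0.02],[[0,0,-0.14],[0,0,0],0.02],[[0,0,-0.14],[0,0,0],0.02],[[0,0,-0.14],[0,0,0],0.02],[[0,0,-0.14],[0,0,0],0.02],[[0,0,-0.14],[0,0,0],0.02],[[0,0,-0.14],[0,0,0],0.02]]'
python3 -m inch '[[[0,0,-0.14],[0,0,0],0.02],[[0,0,-0.14],[0,0,0],0.02],[[0,0,-0.14],[0,0,0],0.02],[[0,0,-0.138],[0,0,0],0.02],[[0,0,0],[0,0,0],0.02],[[0,0,0],[0,0,0],0.02],[[0,0,0],[0,0,0],0.02],[[0,0,0],[0,0,0],0.02],[[0,0,0],[0,0,0],0.02],[[0,0,0],[0,0,0],0.02]]'
python3 - <<'E'
from h import *
c,im,d=shot("wrist","w3");S=arm.read_state();p=np.array(S["tcp_pos"]);print(p,S["q"],S["finger_gap"],S["force"])
R=Ro.from_quat(S["eef_rot"]).as_matrix();print("tool y yaw",np.degrees(np.arctan2(R[1,1],R[0,1])),R[:,2])
K,D,Rc,t=c
ax=np.array([.486,.3565]);
for n,X in (("collar",[*ax,.08]),("nose bottom",p+R@[0,0,.041]),("hub top",p+R@[0,0,-.027]),("handle top",p+R@[.07,0,-.048]),("handle -x",p+R@[-.07,0,-.048])):
    print(n,cv2.projectPoints(np.array([X]),cv2.Rodrigues(Rc)[0],t,K,D)[0].ravel().round(1))
P=cloud(c,d);Q=(P-p)@R;hsv=cv2.cvtColor(im,cv2.COLOR_RGB2HSV)
m=(cv2.inRange(hsv,(20,130,90),(34,255,255))>0)&(abs(Q[...,1])<.02)&(abs(Q[...,2])<.05)&(d>0);print(m.sum(),np.percentile(Q[m],[2,50,98],axis=0).round(4).tolist())
E
```

```text
clock: 5.35
tcp_pos: [0.5253, 0.2759, 0.1998]
eef_rot: [0.348, 0.938, -0.0, -0.0]
force: [-0.0, 0.1, -3.3]
finger_gap: 0.0227
grasp_force: 88.5
clock: 6.35
tcp_pos: [0.4855, 0.3563, 0.1996]
eef_rot: [-0.108, 0.994, -0.0, -0.0]
force: [0.9, -0.4, -3.6]
finger_gap: 0.0228
grasp_force: 88.3
clock: 7.35
tcp_pos: [0.4859, 0.3565, 0.1993]
eef_rot: [-0.374, 0.927, -0.0, -0.0]
force: [0.5, -0.3, -3.5]
finger_gap: 0.0227
grasp_force: 88.4
[0.48590486 0.35653299 0.19928189] [ 5.33972571e-01  4.93803835e-01  1.44255310e+00 -1.24091413e-05
  1.20524077e+00 -1.80449111e+00] 0.022747233289662373 [ 0.42440168  0.45532346 -3.73490763]
tool y yaw 133.98435368551432 [ 1.55241203e-06 -1.25455398e-05 -1.00000000e+00]
collar [321.3 197.6]
nose bottom [321.5 232.1]
hub top [321.7 293.2]
handle top [322.2 135.6]
handle -x [321.5 447.1]
4639 [[-0.015, -0.0115, -0.0283], [0.0083, -0.0007, -0.0269], [0.0185, 0.0104, -0.0029]]
```

View pics/w3.png

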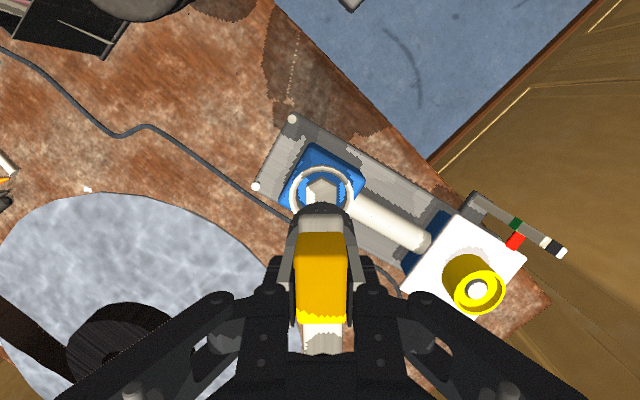

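The crank is held upright. The hub is at (320,265), with its front face visible, and the handle is towards the bottom of the picture. The collar is at about (321,196), just beyond the nose, where it was predicted. Next: the crank's offset along tool x.

```bash
python3 - <<'E'
from h import *
c,im,d=shot("wrist");S=arm.read_state();p=np.array(S["tcp_pos"]);R=Ro.from_quat(S["eef_rot"]).as_matrix()
hsv=cv2.cvtColor(im,cv2.COLOR_RGB2HSV);P=cloud(c,d);Q=(P-p)@R
for r in range(225,345,5): print(r,hsv[r,320].tolist(),Q[r,320].round(4).tolist())
g=cv2.cvtColor(im,cv2.COLOR_RGB2GRAY)
for r in range(195,225,3): print(r,im[r,320].tolist(),Q[r,320].round(4).tolist())
E
```

```text
225 [19, 38, 186] [0.0203, -0.0009, 0.0028]
230 [20, 35, 188] [0.0174, -0.0009, 0.0031]
235 [22, 255, 138] [0.0183, -0.0009, -0.0052]
240 [21, 255, 137] [0.0179, -0.0008, -0.0101]
245 [21, 241, 141] [0.0179, -0.0008, -0.0157]
250 [22, 255, 145] [0.0181, -0.0008, -0.0211]
255 [21, 255, 174] [0.0179, -0.0008, -0.0254]
260 [22, 255, 236] [0.0163, -0.0008, -0.0268]
265 [23, 255, 238] [0.014, -0.0008, -0.027]
270 [23, 255, 239] [0.0116, -0.0008, -0.0271]
275 [23, 255, 239] [0.0088, -0.0008, -0.0264]
280 [23, 255, 240] [0.0065, -0.0008, -0.0268]
285 [23, 255, 240] [0.0037, -0.0008, -0.0264]
290 [23, 255, 240] [0.0022, -0.0008, -0.0279]
295 [23, 255, 240] [-0.0007, -0.0008, -0.0274]
300 [23, 255, 240] [-0.0041, -0.0008, -0.0263]
305 [23, 255, 240] [-0.0065, -0.0008, -0.0268]
310 [23, 255, 240] [-0.0089, -0.0008, -0.0271]
315 [24, 255, 244] [-0.0119, -0.0008, -0.0268]
320 [30, 255, 255] [-0.0144, -0.0008, -0.0271]
325 [0, 0, 254] [-0.0412, -0.0009, 0.0016]
330 [26, 7, 255] [-0.0457, -0.0009, 0.0027]
335 [21, 38, 196] [-0.0491, -0.0009, 0.0024]
340 [21, 35, 192] [-0.0522, -0.0009, 0.0017]
195 [191, 181, 162] [0.0003, -0.0013, 0.1262]
198 [181, 170, 155] [-0.0029, -0.0013, 0.127]
201 [143, 136, 124] [-0.0054, -0.0013, 0.126]
204 [57, 51, 48] [0.0209, -0.001, 0.0359]
207 [54, 52, 51] [0.0208, -0.001, 0.0302]
210 [58, 56, 54] [0.0214, -0.0009, 0.0232]
213 [60, 59, 56] [0.0211, -0.0009, 0.0189]
216 [115, 108, 96] [0.024, -0.0009, 0.006]
219 [166, 160, 144] [0.0233, -0.0009, 0.0037]
222 [179, 170, 154] [0.022, -0.0009, 0.0027]
```

```bash
python3 -m inch '[[[0,0,0],[0,0,0.008],0.02],[[0,0,0],[0,0,0.016],0.02],[[0,0,0],[0,0,0.018],0.02],[[0,0,0],[0,0,0.018],0.02],[[0,0,0],[0,0,0.01],0.02],[[0,0,0],[0,0,0.005],0.02],[[0,0,0],[0,0,0.003],0.02],[[0,0,0],[0,0,0.003],0.02],[[0,0,0],[0,0,0.003],0.02],[[0,0,0],[0,0,0],0.02]]'
```

```text
clock: 8.45
tcp_pos: [0.4859, 0.3566, 0.1153]
eef_rot: [-0.375, 0.927, 0.0, 0.0]
force: [0.4, -0.3, -4.2]
finger_gap: 0.0224
grasp_force: 88.5
```

```bash
python3 -m inch '[[[0,0,0],[0,0,0.001],0.02],[[0,0,0],[0,0,0.001],0.02],[[0,0,0],[0,0,0.001],0.02],[[0,0,0],[0,0,0.001],0.02],[[0,0,0],[0,0,0],0.02],[[0,0,0],[0,0,0],0.02],[[0,0,0],[0,0,0],0.02],[[0,0,0],[0,0,0],0.02],[[0,0,0],[0,0,0],0.02],[[0,0,0],[0,0,0],0.02]]'
```

```text
clock: 9.45
tcp_pos: [0.4859, 0.3565, 0.1113]
eef_rot: [-0.375, 0.927, -0.0, -0.0]
force: [0.5, -0.2, -4.6]
finger_gap: 0.0225
grasp_force: 88.5
```

```bash
python3 -m inch '[[[0,0,0],[0,0,0.001],0.02],[[0,0,0],[0,0,0.001],0.02],[[0,0,0],[0,0,0.001],0.02],[[0,0,0],[0,0,0.001],0.02],[[0,0,0],[0,0,0.001],0.02],[[0,0,0],[0,0,0],0.02],[[0,0,0],[0,0,0],0.02],[[0,0,0],[0,0,0],0.02],[[0,0,0],[0,0,0],0.02],[[0,0,0],[0,0,0],0.02]]'
```

```text
clock: 10.45
tcp_pos: [0.4859, 0.3566, 0.1063]
eef_rot: [-0.375, 0.927, 0.0, 0.0]
force: [-1.2, -0.0, -4.3]
finger_gap: 0.0228
grasp_force: 88.5
```

Its nose is 66 mm up, past where a misaligned crank would rest, so it is sliding onto the hex. I'll keep going down to home.

```bash
python3 -m inch '[[[0,0,0],[0,0,0.001],0.02],[[0,0,0],[0,0,0.001],0.02],[[0,0,0],[0,0,0.001],0.02],[[0,0,0],[0,0,0.001],0.02],[[0,0,0],[0,0,0.001],0.02],[[0,0,0],[0,0,0.001],0.02],[[0,0,0],[0,0,0.0005],0.02],[[0,0,0],[0,0,0],0.02],[[0,0,0],[0,0,0],0.02],[[0,0,0],[0,0,0],0.02]]'
```

```text
clock: 11.45
tcp_pos: [0.4859, 0.3566, 0.0998]
eef_rot: [-0.375, 0.927, 0.0, 0.0]
force: [-1.1, -0.8, -1.4]
finger_gap: 0.0225
grasp_force: 88.8
```

```bash
python3 -m inch '[[[0,0,0],[0,0,0.0005],0.02],[[0,0,0],[0,0,0],0.02],[[0,0,0],[0,0,0],0.02],[[0,0,0.06],[0,0,0],0.02],[[0,0,0.1],[0,0,0],0.02],[[0,0,0.1],[0,0,0],0.02],[[0,0,0.1],[0,0,0],0.02],[[0,0,0.1],[0,0,0],0.02],[[0,0,0.06],[0,0,0],0.02],[[0,0,0],[0,0,0],0.02]]'; python3 - <<'E'
from h import *
c,im,d=shot("wrist","w4");S=arm.read_state();P=cloud(c,d);print(S["q"][5],S["ft_torque"])
hsv=cv2.cvtColor(im,cv2.COLOR_RGB2HSV)
for n,m in(("red",cv2.inRange(hsv,(0,150,120),(6,255,255))),("green",cv2.inRange(hsv,(45,100,40),(85,255,255)))):
    k,l,st,ce=cv2.connectedComponentsWithStats(m)
    for i in range(1,k):
        if st[i,4]>15:q=P[(l==i)&(d>0)];print(n,ce[i].round(1),st[i,4],np.percentile(q,[5,50,95],axis=0).round(4).tolist())
E
```

```text
clock: 12.45
tcp_pos: [0.4864, 0.3573, 0.0998]
eef_rot: [-0.123, 0.992, 0.001, 0.001]
force: [-1.3, 5.0, 4.1]
finger_gap: 0.0228
grasp_force: 89.5
-1.2863486422232575 [ 0.99136582  0.14026955 -0.03354436]
red [634.4 155.4] 267 [[0.38, 0.5284, 0.0655], [0.3878, 0.5319, 0.0667], [0.3938, 0.537, 0.0678]]
green [631.6 130. ] 317 [[0.3744, 0.4958, 0.0853], [0.3791, 0.4975, 0.0899], [0.3832, 0.499, 0.0943]]
green [  3.  367.8] 163 [[0.7536, 0.0436, -0.0007], [0.7703, 0.0498, 0.0002], [0.7882, 0.055, 0.0012]]
green [  6.1 393.4] 124 [[0.801, 0.036, -0.0007], [0.8174, 0.0462, 0.0001], [0.8282, 0.0525, 0.0009]]
```

```bash
python3 -m inch '[[[0,0,0.06],[0,0,0],0.02],[[0,0,0.12],[0,0,0],0.02],[[0,0,0.13],[0,0,0],0.02],[[0,0,0.13],[0,0,0],0.02],[[0,0,0.13],[0,0,0],0.02],[[0,0,0.13],[0,0,0],0.02],[[0,0,0.13],[0,0,0],0.02],[[0,0,0.13],[0,0,0],0.02],[[0,0,0.08],[0,0,0],0.02],[[0,0,0],[0,0,0],0.02]]'
python3 -m inch '[[[0,0,0.06],[0,0,0],0.02],[[0,0,0.12],[0,0,0],0.02],[[0,0,0.13],[0,0,0],0.02],[[0,0,0.13],[0,0,0],0.02],[[0,0,0.13],[0,0,0],0.02],[[0,0,0.13],[0,0,0],0.02],[[0,0,0.13],[0,0,0],0.02],[[0,0,0.13],[0,0,0],0.02],[[0,0,0.08],[0,0,0],0.02],[[0,0,0],[0,0,0],0.02]]'
python3 - <<'E'
from h import *
S=arm.read_state();print(S["q"][5])
for n in("top","scene"):
    c,im,d=shot(n,n+"5");P=cloud(c,d);hsv=cv2.cvtColor(im,cv2.COLOR_RGB2HSV)
    ok=(P[...,0]>.3)&(P[...,0]<.5)&(P[...,1]>.42)&(P[...,1]<.65)&(P[...,2]>.02)
    for k,m in(("red",(cv2.inRange(hsv,(0,110,90),(8,255,255))>0)&ok),("green",(cv2.inRange(hsv,(40,70,30),(90,255,255))>0)&ok),("white",(cv2.inRange(hsv,(0,0,190),(180,50,255))>0)&ok&(P[...,1]<.62))):
        if m.any(): v,u=np.nonzero(m);print(n,k,m.sum(),u.mean().round(1),v.mean().round(1),np.percentile(P[m],[10,50,90],axis=0).round(4).tolist())
E
```

```text
clock: 13.5
tcp_pos: [0.4864, 0.3576, 0.0998]
eef_rot: [0.386, 0.922, 0.001, 0.0]
force: [-1.5, 7.5, 4.6]
finger_gap: 0.0229
grasp_force: 89.5
clock: 14.5
tcp_pos: [0.4866, 0.3579, 0.0999]
eef_rot: [0.793, 0.609, 0.001, -0.0]
force: [-0.2, 10.9, 2.5]
finger_gap: 0.023
grasp_force: 89.2
0.7958577668823635
top red 5 176.8 244.0 [[0.3828, 0.5345, 0.0864], [0.3851, 0.5369, 0.0894], [0.3874, 0.5395, 0.0915]]
top white 202 175.3 230.6 [[0.3975, 0.4266, 0.085], [0.4201, 0.5417, 0.0896], [0.4774, 0.5698, 0.4778]]
scene red 12 409.2 128.8 [[0.3779, 0.5297, 0.0842], [0.386, 0.5341, 0.0921], [0.3931, 0.5399, 0.0966]]
scene white 297 413.9 137.0 [[0.418, 0.4311, 0.0457], [0.4714, 0.4991, 0.0901], [0.4908, 0.5619, 0.1254]]
```

```bash
python3 -m inch '[[[0,0,0.05],[0.001,0,0],0.02],[[0,0,0.1],[0,0,0],0.02],[[0,0,0.12],[0,0,0],0.02],[[0,0,0.12],[0,0,0],0.02],[[0,0,0.12],[0,0,0],0.02],[[0,0,0.12],[0,0,0],0.02],[[0,0,0.12],[0,0,0],0.02],[[0,0,0.1],[0,0,0],0.02],[[0,0,0],[0,0,0],0.02],[[0,0,0],[0,0,0],0.02]]'
python3 - <<'E'
from h import *
S=arm.read_state();print(S["q"][5])
c,im,d=shot("wrist","w6");P=cloud(c,d)
hsv=cv2.cvtColor(im,cv2.COLOR_RGB2HSV);c2,im2,_=shot("scene");cr=cv2.resize(im2[105:195,360:450],(400,400),interpolation=cv2.INTER_CUBIC)
cv2.imwrite("pics/both6.png",np.hstack([cv2.resize(im,(400,400)),cr])[...,::-1])
for n,m in(("red",cv2.inRange(hsv,(0,150,120),(6,255,255))),("green",cv2.inRange(hsv,(45,100,40),(85,255,255)))):
    k,l,st,ce=cv2.connectedComponentsWithStats(m)
    for i in range(1,k):
        if st[i,4]>15:q=P[(l==i)&(d>0)];print(n,ce[i].round(1),st[i,4],np.percentile(q,[5,50,95],axis=0).round(4).tolist())
E
```

```text
clock: 15.6
tcp_pos: [0.487, 0.3581, 0.0998]
eef_rot: [0.973, 0.23, 0.001, -0.0]
force: [3.7, 5.4, 4.3]
finger_gap: 0.0227
grasp_force: 89.5
1.6415985523590944
green [ 27.6 291.4] 769 [[0.3756, 0.4966, 0.0857], [0.3806, 0.5059, 0.0913], [0.3838, 0.5217, 0.0966]]
```

View pics/both6.png

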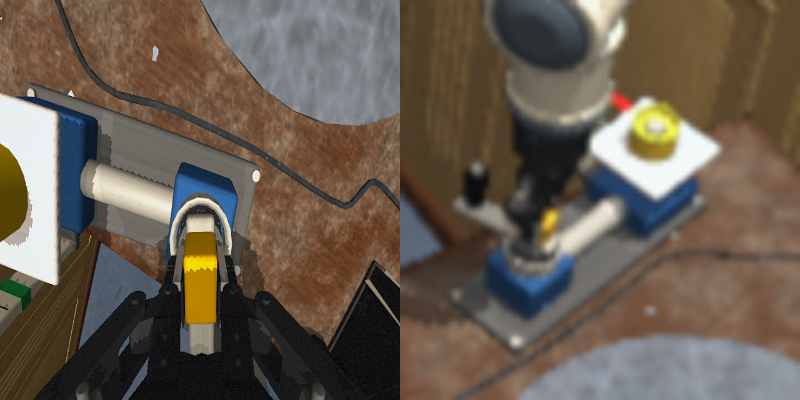

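The left half shows the crank seated in the collar, with the raised white table and the green band at the left edge. The right half shows the table well up, with the crank handle clear on the far side. Next I'll compare table and band heights in one view.

```bash
python3 - <<'E'
from h import *
c,im,d=shot("wrist");P=cloud(c,d)
hsv=cv2.cvtColor(im,cv2.COLOR_RGB2HSV)
m=(cv2.inRange(hsv,(0,0,235),(180,40,255))>0)&(P[...,1]>.45)&(P[...,2]>.05)&(d>0);m=cv2.erode(m.astype(np.uint8),np.ones((7,7)))>0
v,u=np.nonzero(m);print("table",m.sum(),u.mean(),v.mean(),np.percentile(P[m],[10,50,90],axis=0).round(4).tolist())
g=(cv2.inRange(hsv,(45,100,40),(85,255,255))>0)&(P[...,1]>.45)&(d>0)
print("band z",np.percentile(P[g][:,2],[1,5,50,95,99]).round(4))
# deck & base plate refs
c0=np.load("w1.npz")["P"]
b=(cv2.inRange(hsv,(100,120,60),(125,255,255))>0)&(d>0);print("blue z",np.percentile(P[b][:,2],[50,80,95]).round(4))
for n in("top","scene"):
    P0=np.load(n+"0.npz")["P"];c1,i1,d1=shot(n);P1=cloud(c1,d1)
    h=cv2.cvtColor(i1,cv2.COLOR_RGB2HSV)
    w=lambda P,i:P[(cv2.inRange(cv2.cvtColor(i,cv2.COLOR_RGB2HSV),(15,120,90),(35,255,255))>0)&(P[...,0]>.38)&(P[...,0]<.5)&(P[...,1]>.47)&(P[...,1]<.58)&(P[...,2]>.04)]
    a=w(P0,np.load(n+"0.npz")["im"]);b=w(P1,i1);print(n,"core z",np.median(a,0).round(4),np.median(b,0).round(4),len(a),len(b))
E
```

```text
table 7075 51.11250883392226 181.29936395759717 [[0.4148, 0.4832, 0.0955], [0.4715, 0.499, 0.0963], [0.4927, 0.523, 0.0971]]
band z [0.085  0.0858 0.0913 0.0967 0.0974]
blue z [0.0451 0.0582 0.0595]
top core z [0.4422 0.516  0.092 ] [0.4333 0.5389 0.1251] 58 3
scene core z [0.4564 0.5234 0.0916] [0.457  0.5228 0.1233] 82 91
```

```bash
python3 -m inch '[[[0,0,0],[0,0,0],0.05],[[0,0,0],[0,0,0],0.05],[[0,0,0],[0,0,0],0.05],[[0,0,0],[0,0,0],0.05],[[0,0,0],[0,0,0],0.05],[[0,0,0],[0,0,0],0.05],[[0,0,0],[0,0,-0.005],0.05],[[0,0,0],[0,0,-0.015],0.05],[[0,0,0],[0,0,-0.025],0.05],[[0,0,0],[0,0,-0.03],0.05]]'
python3 -m inch '[[[0,0,0],[0,0,-0.03],0.05],[[0,0,0],[0,0,-0.03],0.05],[[0,0,0],[0,0,-0.02],0.05],[[0,0,0],[0,0,-0.01],0.05],[[0,0,0],[0,0,0],0.05],[[0,0,0],[0,0,0],0.05],[[0,0,0],[0,0,0],0.05],[[0,0,0],[0,0,0],0.05],[[0,0,0],[0,0,0],0.05],[[0,0,0],[0,0,0],0.05]]'
python3 - <<'E'
from h import *
c,im,d=shot("wrist","w7");P=cloud(c,d);S=arm.read_state();print(S["force"],np.linalg.norm(S["dq"]))
hsv=cv2.cvtColor(im,cv2.COLOR_RGB2HSV)
y=(cv2.inRange(hsv,(20,130,90),(34,255,255))>0)&(abs(P[...,0]-.486)<.04)&(abs(P[...,1]-.357)<.04)&(d>0)
t=y&(P[...,2]>.12);v,u=np.nonzero(t);print("hub top z",np.median(P[t][:,2]),cv2.minAreaRect((plane(c,np.c_[u,v],.128)[:,:2]*1e3).astype(np.float32)),t.sum())
A=np.c_[P[t][:,:2],np.ones(t.sum())];print("tilt",np.linalg.lstsq(A,P[t][:,2],rcond=None)[0][:2])
m=(cv2.inRange(hsv,(0,0,235),(180,40,255))>0)&(P[...,1]>.45)&(P[...,2]>.05)&(d>0);m=cv2.erode(m.astype(np.uint8),np.ones((7,7)))>0
print("table z",np.median(P[m][:,2]) if m.any() else None)
for n,lo,hi in(("red",(0,150,120),(6,255,255)),("green",(45,100,40),(85,255,255))):
    g=(cv2.inRange(hsv,lo,hi)>0)&(P[...,1]>.45)&(P[...,2]>.03)&(d>0)
    if g.any():print(n,g.sum(),np.percentile(P[g][:,2],[5,50,95]).round(4))
E
```

```text
clock: 16.85
tcp_pos: [0.4857, 0.3572, 0.1748]
eef_rot: [0.974, 0.228, -0.001, 0.0]
force: [-0.1, 0.2, 0.3]
finger_gap: 0.0496
grasp_force: 0.0
clock: 17.85
tcp_pos: [0.4861, 0.3575, 0.2639]
eef_rot: [0.974, 0.228, -0.0, 0.0]
force: [-0.0, 0.6, 0.4]
finger_gap: 0.0499
grasp_force: 0.0
[-0.5593077   0.32413861 -0.31359619] 0.005881629245667999
hub top z 0.1272300851199178 ((487.5858459472656, 357.5467834472656), (35.565940856933594, 22.710451126098633), 27.04285430908203) 887
tilt [-0.02761313 -0.01471099]
table z 0.09625430447014614
red 298 [0.0949 0.0962 0.0972]
green 141 [0.0858 0.0916 0.0967]
```

View pics/w7.png

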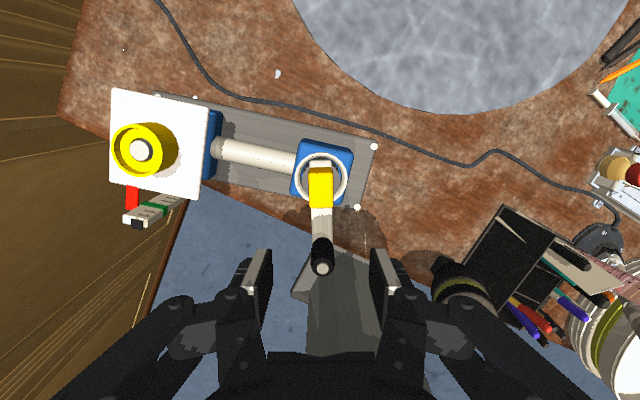

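The gripper is clear and the crank is fitted, with the hub at (320,185), level with the collar. The table is up, and the red pointer at (132,198) is beside the green band. I'll check the wrist depth bias against the first picture, where the table top was known to be at 60 mm.

```bash
python3 - <<'E'
import numpy as np,cv2
z=np.load("w1.npz");P=z["P"];hsv=cv2.cvtColor(z["im"],cv2.COLOR_RGB2HSV);d=z["d"]
for n,lo,hi in(("red",(0,150,120),(6,255,255)),("green",(45,100,40),(85,255,255)),("table",(0,0,235),(180,40,255))):
    g=(cv2.inRange(hsv,lo,hi)>0)&(P[...,1]>.45)&(P[...,2]>.03)&(d>0)
    if n=="table": g=cv2.erode(g.astype(np.uint8),np.ones((7,7)))>0
    print(n,g.sum(),np.percentile(P[g],[5,50,95],axis=0).round(4).tolist())
E
```

```text
red 303 [[0.3767, 0.5287, 0.0625], [0.3846, 0.535, 0.064], [0.3927, 0.5414, 0.0655]]
green 84 [[0.3745, 0.4956, 0.0852], [0.379, 0.497, 0.0926], [0.3832, 0.4986, 0.0973]]
table 2975 [[0.3989, 0.478, 0.0627], [0.4284, 0.5112, 0.0641], [0.4898, 0.5654, 0.0655]]
```

```bash
python3 -c "
from workcell import job_done
print(job_done())"
```

```text
the job is handed in; nothing more can be done
None
```

I handed the job in at about 18 s: the crank is fully home on the drive, the pointer measured within about 3 mm of the band's centre, and the gripper is clear; no verdict came back.

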